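Kit the loose stones with their pendant mounts

ROBOT

A 6-joint arm with a two-finger parallel gripper is mounted at the origin on the work surface. World frame = base frame: x ahead of the robot, y to its left, z up, the work surface at z = 0. Lengths are in m, angles in rad, forces in N, time in s.
With the tool pointing down it reaches from about 0.375 to 0.9 m from the base axis. Payload 3.1 kg.
Tool frame: the origin (TCP) lies midway between the tips of the shut fingers; the grasp point (between the pads) lies 19 mm behind it (r.grasp_offset is the z of the grasp point in the tool frame, in m); z points along the fingers, y is the line along which they close (so a half turn about z gives the same grasp; the last joint's range is limited). The gripper opens to 85 mm and grips with 20 to 120 N. Pads are 22 mm wide; open, the fingers measure 114 mm over their backs; the gripper's body (76 mm by 85 mm) begins 54 mm behind the grasp point. The pads swing forward as they close: fully open they stand 13 mm farther back than shut.
Start: joints at [-1.514, 0.527, 1.433, -0, 1.181, -0.178], TCP at [0.145, -0.608, 0.197] pointing down, gripper open.
Joint ranges: [-3.08, 3.08], [-0.75, 2.2], [0.22, 2.44], [-1.43, 4.57], [0, 2.65], [-2.85, 2.85]. Speed limits (rad/s): [2.79, 2.79, 3.14, 3.14, 3.14, 3.14].

INTERFACE

Orientations are given as a rotation vector (axis times angle).
In Python, from rig import get_obs, viewer, job_done, spotter, r gives the robot as it stands. The module is installed in compiled form; this text tells all that it offers.
- The arm moves only by the tool play_rows, never from a script. Its arguments are lists of equal length, an entry for each row: "dp": the shift along the tool's x, y, z in cm, a list of three; "dr": the turn, a rotation vector about the tool's x, y, z in degrees, a list of three. In form: {"dp": [[x, y, z], ...], "dr": [[ax, ay, az], ...]}. A call has 1 to 10 rows; each row shifts and turns the commanded pose from where the row before left it, along the tool's axes as they then stand; what a row does not reach is not made up. A row lasts 1/10 s, in which the tool goes at most 50 mm and 8.59 degrees, less where a joint would pass 70% of its speed; a pose out of reach is approached as far as the arm can. A call is refused whole if a number of a shift passes 5 or a number of a turn 8.59, either way. A call with a gripper value outside its range is refused whole. "jaw" is the closure, from 0 (fully open) to 1 (shut), set as the call begins (left out, the last holds). The fingers move at their own pace and stop on an object; the grip force is fixed at half the most. Time passes only in rows, so rows that do not move let the fingers close. It gives the time, the measured TCP pose, the force, the opening and the grip force at its end, in the units of the state.
- get_obs(): the state, without advancing time (a new reading comes with each control period).
- viewer.capture(name): name is "side" or "top"; returns a dict with "frame" (420x560x3 uint8, red, green, blue), "intrinsics" (3x3 intrinsics, pixels), "R" (3x3) and "t" (3): a world point X has camera coordinates R X + t. Camera axes: x right, y down, z forward; pixel columns grow to the right and rows downward; lengths in m; the calibration is good to about 2 mm. A picture is of the moment at which its call begins. There is no depth.
- job_done(): hands the job in; it is judged then, once.
Trained networks look in a picture, given as the dict that the camera call returned (one of the last four; its "shot" number tells which), for a name from the list of things; names that differ only in an ending like _2 or _b are one class to them, and where a whole thing is asked for, a point or a joint stands for the part that bears it (a point fixed in the world has none). Each returns a list of dicts, best first, with "conf" (0 to 1); they miss things now and then, are a little off and sometimes report something else, mostly with a low value. They report only what shows in the picture. A call takes as long as a camera call. They do not tell look-alikes from the thing itself.
- spotter.search_frame(thing, picture): "extent" ([left, top, right, bottom] in pixels, round what is visible of it).
- spotter.landmark_of(thing, picture): "location" ([column, row] in pixels: a listed point, or the origin of a listed thing).
The state is a dict: "t": time; "joint_pos": joint angles; "dq": joint speeds; "joint_efforts": joint torques, N m; "eef_pos": TCP position; "ee_rot": TCP orientation; "force": force on the tool from outside, world axes, zero at the start; "moment": the same for the moment, N m; "width": opening from 0.0 (shut) to 1.0 (fully open); "grip_force": force on a finger pad.
Only numpy, scipy, OpenCV 4.12 (cv2) and the standard library are available. Lean on these libraries where they do the work, as an engineer would, in place of code of your own. Each camera call takes 0.05 s, during which the arm holds its last target. There are 200 camera calls.

TASK

On the jeweller's bench, put each of the four loose stones into the job tray whose silver pendant mount was made for it, matching both outline and size, so that the setter finds each job complete. Set every stone down gently (never drop it from a height), flat with its dome up, in the middle of the tray's empty compartment, and leave the hammer and the calipers where they lie.

Things in the scene. Friction and masses are not known exactly. Their poses are not given: they have to be found in the camera images.
- green_oval_mid (a point): Loose green stone, the large oval: 54 mm long (its x axis) by 32 mm wide (its y axis). Straight upright sides 8 mm high, then a low dome, 12 mm in all; flat underneath, lies on the mat (top 2 mm above the bench) at any yaw. The point is 6 mm above its underside, z up. About 50 g.
- blue_oval_mid (a point): Loose blue stone, the small oval: 32 mm long (its x axis) by 22 mm wide (its y axis). Straight upright sides 8 mm high, then a low dome, 12 mm in all; flat underneath, lies on the mat (top 2 mm above the bench) at any yaw. The point is 6 mm above its underside, z up. About 18 g.
- red_round_mid (a point): Loose orange-red stone, round, 40 mm in diameter. Straight upright sides 8 mm high, then a low dome, 12 mm in all; flat underneath, lies on the mat (top 2 mm above the bench) at any yaw. The point is 6 mm above its underside, z up. About 36 g.
- white_pear_mid (a point): Loose cream-white stone, pear-shaped (a drop): 46 mm long (x) by 32 mm wide (y). The point is at the middle of its length; the tip is at +x; it is widest 7 mm from the point towards the round end (-x). Straight upright sides 8 mm high, then a low dome, 12 mm in all; flat underneath, lies on the mat (top 2 mm above the bench) at any yaw. The point is 6 mm above its underside, z up. About 34 g.
- tray_big_oval_spot (a point): Empty compartment (85 mm in x, 90 in y) of the fixed dark tray whose silver mount is a large oval for a 54 x 32 mm stone (64 x 42 over the border). The point is mid-floor, on the floor's surface, 2 mm above the mat; x points along the tray to the mount, z up. Tray 160 x 96 mm, walls 3 mm thick, 10 high, cross wall 8 high. The mount, 6 mm high, is stuck down in the other compartment, its middle 80 mm along x.
- tray_small_oval_spot (a point): Empty compartment (85 mm in x, 90 in y) of the fixed dark tray whose silver mount is a small oval for a 32 x 22 mm stone (42 x 32 over the border). The point is mid-floor, on the floor's surface, 2 mm above the mat; x points along the tray to the mount, z up. Tray 160 x 96 mm, walls 3 mm thick, 10 high, cross wall 8 high. The mount, 6 mm high, is stuck down in the other compartment, its middle 80 mm along x.
- tray_round_spot (a point): Empty compartment (85 mm in x, 90 in y) of the fixed dark tray whose silver mount is round, for a 40 mm stone (50 over the border). The point is mid-floor, on the floor's surface, 2 mm above the mat; x points along the tray to the mount, z up. Tray 160 x 96 mm, walls 3 mm thick, 10 high, cross wall 8 high. The mount, 6 mm high, is stuck down in the other compartment, its middle 80 mm along x.
- tray_pear_spot (a point): Empty compartment (85 mm in x, 90 in y) of the fixed dark tray whose silver mount is pear-shaped, for a 46 x 32 mm stone (56 x 42 over the border). The point is mid-floor, on the floor's surface, 2 mm above the mat; x points along the tray to the mount, z up. Tray 160 x 96 mm, walls 3 mm thick, 10 high, cross wall 8 high. The mount, 6 mm high, is stuck down in the other compartment, its middle 80 mm along x.
- hammer_mid (a point): Bystander: small chasing hammer with wooden handle and steel head, about 215 mm long (its x axis, head at +x), 26 mm high at the head, lying on the mat to the robot's right. The point is in the handle, near its middle, 11 mm above the mat. Leave it alone.
- calipers_mid (a point): Bystander: steel vernier calipers, 190 mm long (its x axis) with jaws 50 mm long, 10 mm high, lying on the mat to the robot's left. The point is at the middle of the beam, 5 mm above its underside. Leave them alone.
Things that resemble listed ones, but are neither listed nor needed, are in the scene too. Several things look just like the part that bears green_oval_mid: the one meant starts farthest from the robot's base.

How it is judged:
At the end, for the whole second after the job is handed in: Each stone lies released and at rest, flat and dome up (tilt under 0.15 rad), on the floor of the empty compartment of its own tray, its point within 15 mm horizontally of the compartment's middle; hammer and calipers within 30 mm of where they lay (horizontal distance between green_oval_mid and tray_big_oval_spot below 0.015 m and z of green_oval_mid in the frame of tray_big_oval_spot between 0.003 and 0.009 m and angle between each of green_oval_mid, blue_oval_mid, red_round_mid, white_pear_mid's own z axis and vertical below 0.15 rad and linear speed of each of green_oval, blue_oval, red_round, white_pear below 0.02 m/s and contact force between the fingers and green_oval below 0.05 N and horizontal distance between blue_oval_mid and tray_small_oval_spot below 0.015 m and z of blue_oval_mid in the frame of tray_small_oval_spot between 0.003 and 0.009 m and contact force between the fingers and blue_oval below 0.05 N and horizontal distance between red_round_mid and tray_round_spot below 0.015 m and z of red_round_mid in the frame of tray_round_spot between 0.003 and 0.009 m and contact force between the fingers and red_round below 0.05 N and horizontal distance between white_pear_mid and tray_pear_spot below 0.015 m and z of white_pear_mid in the frame of tray_pear_spot between 0.003 and 0.009 m and contact force between the fingers and white_pear below 0.05 N and distance of each of hammer_mid, calipers_mid from where it was at the start of the episode below 0.03 m); the robot touches nothing.
It fails at once if a stone is dropped from more than about 25 mm above where stones rest ((height (world z) of green_oval_mid above 0.03 m and contact force between each of the arm, the fingers and green_oval below 0.01 N and linear speed of green_oval above 0.3 m/s) or (height (world z) of blue_oval_mid above 0.03 m and contact force between each of the arm, the fingers and blue_oval below 0.01 N and linear speed of blue_oval above 0.3 m/s) or (height (world z) of red_round_mid above 0.03 m and contact force between each of the arm, the fingers and red_round below 0.01 N and linear speed of red_round above 0.3 m/s) or (height (world z) of white_pear_mid above 0.03 m and contact force between each of the arm, the fingers and white_pear below 0.01 N and linear speed of white_pear above 0.3 m/s)).
It fails at once if the hammer or the calipers pushed more than 30 mm (distance of any of hammer_mid, calipers_mid from where it was at the start of the episode above 0.03 m).
It also fails if it takes over 88 s, if anything falls off the work surface, if the arm or the gripper's body presses on something with over 40 N, if the wrist force passes 120 N, or if a joint passes its speed limit or range.

## Working session

There is one attempt and no reset: what is moved stays moved. The work goes in short steps, Python scripts to look and compute and a tool call to move; the robot and the scene stay as the last step left them, time stands still between calls to the robot, and variables do not carry over. Pictures are saved under pics/ and viewed, at most 14 in all, crops included, and the job is handed in when it is done.

Besides the shell and the picture viewer there is one more tool, called after "Emit:" as name(argument=value, ...) on one line, values as JSON. play_rows: Moves the arm, as the interface text tells. Its arguments: {"type":"object","properties":{"dp":{"type":"array","items":{"type":"array","items":{"type":"number"}}},"dr":{"type":"array","items":{"type":"array","items":{"type":"number"}}},"jaw":{"type":"number"}},"required":["dp","dr"]}

```bash
mkdir -p pics
cat > h.py <<'E'
import numpy as np, cv2
from rig import get_obs, viewer, job_done, spotter, r
def ray(c,px,z):
    K=np.array(c["intrinsics"]);R=np.array(c["R"]);t=np.array(c["t"])
    d=R.T@np.linalg.inv(K)@np.array([px[0],px[1],1.]);o=-R.T@t
    return o+d*(z-o[2])/d[2]
def proj(c,X):
    p=np.array(c["intrinsics"])@(np.array(c["R"])@np.array(X)+np.array(c["t"]));return p[:2]/p[2]
def save(c,n): cv2.imwrite("pics/"+n,c["frame"][:,:,::-1])
E
python3 - <<'E'
from h import *
o=get_obs();print(o["eef_pos"],o["ee_rot"],o["t"],r.grasp_offset)
for n in("top","side"):
    c=viewer.capture(n);save(c,n+"0.png");print(n,"cam",np.round(-np.array(c["R"]).T@c["t"],3))
    for k,z in dict(green_oval_mid=.008,blue_oval_mid=.008,red_round_mid=.008,white_pear_mid=.008,tray_big_oval_spot=.004,tray_small_oval_spot=.004,tray_round_spot=.004,tray_pear_spot=.004,hammer_mid=.013,calipers_mid=.007).items():
        for d in spotter.landmark_of(k,c)[:5]:
            print(k,np.round(d["location"],1),round(d["conf"],2),np.round(ray(c,d["location"],z)[:2],4))
E
```

```text
[ 0.14537884 -0.60704236  0.19592893] [-3.11782062e+00 -3.67707416e-01 -2.06596889e-04] 0.0 -0.0187
top cam [0.341 0.002 1.42 ]
green_oval_mid [321.9 261.4] 0.71 [ 0.3376 -0.1034]
green_oval_mid [307.6 223.4] 0.64 [ 0.4382 -0.0681]
green_oval_mid [276.9 253.4] 0.64 [0.3607 0.0143]
green_oval_mid [400.4 183.3] 0.35 [ 0.5409 -0.3177]
blue_oval_mid [364.8 225. ] 0.46 [ 0.4313 -0.2192]
white_pear_mid [200.8 230.4] 0.54 [0.4247 0.2138]
tray_big_oval_spot [322.6 149.5] 0.83 [ 0.6366 -0.1129]
tray_big_oval_spot [155.2 183.6] 0.4 [0.5518 0.3353]
tray_small_oval_spot [236. 161.] 0.8 [0.6092 0.1197]
tray_round_spot [403.1 181.8] 0.77 [ 0.5454 -0.326 ]
tray_pear_spot [158.2 184.4] 0.69 [0.5495 0.3274]
hammer_mid [441.9 256.5] 0.62 [ 0.3448 -0.4181]
calipers_mid [401.4 182.9] 0.65 [ 0.5421 -0.3206]
calipers_mid [125.7 260.3] 0.62 [0.3497 0.4108]
side cam [0.181 0.684 0.907]
green_oval_mid [311.7 208.4] 0.75 [ 0.4315 -0.0832]
green_oval_mid [326.8 246.6] 0.7 [0.3539 0.0164]
green_oval_mid [351.6 217.2] 0.66 [ 0.3286 -0.0961]
blue_oval_mid [330.7 175.4] 0.54 [ 0.428  -0.2169]
red_round_mid [279.7 245.6] 0.67 [0.4582 0.0592]
red_round_mid [303.1 143.2] 0.5 [ 0.5472 -0.3109]
white_pear_mid [268.4 302.5] 0.54 [0.4178 0.2113]
white_pear_mid [309.4 208.5] 0.19 [ 0.4368 -0.0805]
tray_big_oval_spot [244.4 185.3] 0.64 [ 0.6285 -0.0912]
tray_small_oval_spot [212.5 242.5] 0.61 [0.612  0.1135]
tray_round_spot [304.  142.7] 0.55 [ 0.5473 -0.3185]
tray_pear_spot [192.5 328.4] 0.64 [0.5389 0.3301]
hammer_mid [380.8 142.5] 0.51 [ 0.3398 -0.3995]
calipers_mid [259.1 402.4] 0.81 [0.3442 0.4127]
```

View pics/top0.png

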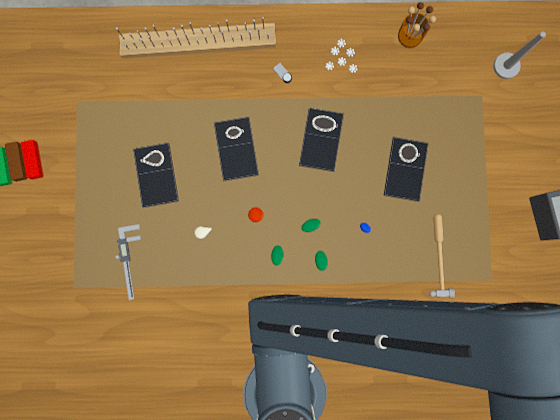

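View pics/side0.png

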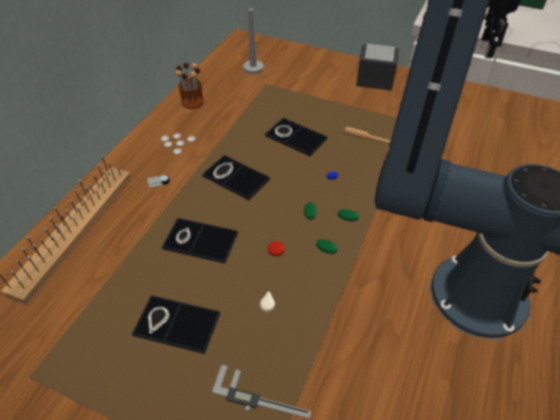

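The top view shows green stones at (311,225), (277,255) and (321,261); the first is the far one. Blue is at (365,228), red at (256,215) and the pear at (203,232). The four trays lie above them, with the mounts pear, small oval, big oval and round from left to right. Next I segment these precisely.

```bash
cat > seg.py <<'E'
from h import *
H={"green":((45,80),120),"blue":((108,130),120),"red":((0,8),170)}
def stones(c,z=.008,names=("green","blue","red","white")):
    f=c["frame"];hsv=cv2.cvtColor(f,cv2.COLOR_RGB2HSV).astype(int);out=[]
    for n in names:
        if n=="white": m=(hsv[...,1]<90)&(hsv[...,2]>150)
        else:
            (a,b),s=H[n]; m=(hsv[...,0]>=a)&(hsv[...,0]<=b)&(hsv[...,1]>s)&(hsv[...,2]>50)
        k,l,st,ce=cv2.connectedComponentsWithStats(m.astype(np.uint8))
        for i in range(1,k):
            if st[i,4]<25: continue
            ys,xs=np.where(l==i); P=np.array([ray(c,(x,y),z)[:2] for x,y in zip(xs,ys)])
            q=P.mean(0)
            if not(.25<q[0]<.72 and abs(q[1])<.42): continue
            w,v=np.linalg.eigh(np.cov(P.T)); e=v[:,1]
            s=((P-q)@e); sk=(s**3).mean()
            if sk<0:e=-e
            u=P@e;uu=P@v[:,0]
            mid=e*(u.max()+u.min())/2+v[:,0]*(uu.max()+uu.min())/2
            out.append((n,q,mid,np.degrees(np.arctan2(e[1],e[0])),4*np.sqrt(w[::-1]),st[i,4]))
    return out
def trays(c,z=.010):
    f=c["frame"]; m=(f.max(2)<60).astype(np.uint8)
    m=cv2.morphologyEx(m,cv2.MORPH_CLOSE,np.ones((3,3)));cs,_=cv2.findContours(m,cv2.RETR_EXTERNAL,cv2.CHAIN_APPROX_NONE)
    out=[]
    for k in cs:
        P=np.array([ray(c,p,z)[:2] for p in k[:,0]],np.float32)
        if cv2.contourArea(P)<.006: continue
        b=cv2.minAreaRect(P); box=cv2.boxPoints(b); q=np.array(b[0])
        if not(.45<q[0]<.75 and abs(q[1])<.45): continue
        e=[box[1]-box[0],box[2]-box[1]]; e=max(e,key=np.linalg.norm); e=e/np.linalg.norm(e)
        if e[0]<0:e=-e
        out.append((q,np.degrees(np.arctan2(e[1],e[0])),sorted(b[1]),q-.0345*e))
    return out
if __name__=="__main__":
    np.set_printoptions(precision=4,suppress=True)
    for n in("top","side"):
        c=viewer.capture(n);print(n)
        for s in stones(c):print(s[0],s[1],s[2],round(s[3],1),s[4],s[5])
        for s in trays(c):print("tray",s[0],round(s[1],1),np.array(s[2]),"spot",s[3])
E
python3 seg.py
```

```text
top
green [ 0.4341 -0.0756] [ 0.434  -0.0756] -66.7 [0.0513 0.0307] 176
green [0.3566 0.0145] [0.3564 0.0143] 173.5 [0.0519 0.0298] 176
green [ 0.3406 -0.1005] [ 0.3404 -0.1005] 6.9 [0.0522 0.0308] 183
blue [ 0.425  -0.2196] [ 0.425  -0.2197] -127.4 [0.0317 0.0222] 78
red [0.4649 0.0707] [0.4642 0.0703] -61.4 [0.0397 0.0385] 139
white [ 0.7073 -0.1169] [ 0.7083 -0.1171] -102.3 [0.0799 0.056 ] 130
white [0.6875 0.1243] [0.6876 0.1227] -80.8 [0.053  0.0415] 93
white [ 0.6229 -0.3416] [ 0.6236 -0.3435] -108.8 [0.0667 0.0636] 117
white [0.62   0.3383] [0.6203 0.3407] 96.8 [0.0664 0.0518] 120
white [ 0.4186 -0.4186] [ 0.42  -0.419] 0.8 [0.0734 0.0064] 43
white [0.4305 0.4079] [0.4307 0.4038] -68.4 [0.0709 0.0289] 171
white [0.4216 0.2116] [0.4227 0.2092] -72.2 [0.0474 0.0326] 169
white [0.4074 0.3905] [0.4073 0.3905] 99.8 [0.0427 0.016 ] 74
white [ 0.3215 -0.4176] [ 0.3215 -0.4176] 1.1 [0.1416 0.0042] 63
white [0.3779 0.417 ] [0.378 0.417] -170.0 [0.0368 0.0145] 58
white [0.2977 0.4048] [0.2984 0.4037] -170.5 [0.1171 0.0193] 178
tray [0.5746 0.3337] 9.4 [0.0903 0.1548] spot [0.5405 0.3281
[... 157 characters left out ...]
0.9 [0.0903 0.1552] spot [ 0.6293 -0.1028]
side
green [ 0.4333 -0.0755] [ 0.4329 -0.0751] 112.0 [0.0541 0.0283] 137
green [ 0.3403 -0.1007] [ 0.3402 -0.1008] -172.8 [0.0503 0.0331] 153
green [0.3555 0.0148] [0.3556 0.0148] -9.5 [0.0516 0.0319] 179
blue [ 0.4251 -0.22  ] [ 0.4253 -0.2199] -117.7 [0.0339 0.026 ] 64
red [0.4637 0.0695] [0.4636 0.0692] -69.3 [0.0465 0.0416] 213
white [0.4212 0.2102] [0.4225 0.2066] -70.8 [0.0452 0.0312] 196
tray [0.5744 0.3354] 9.3 [0.098  0.1605] spot [0.5403 0.3298]
tray [0.6418 0.1214] 8.6 [0.0996 0.1606] spot [0.6077 0.1162]
tray [ 0.6631 -0.1069] -10.7 [0.0997 0.162 ] spot [ 0.6292 -0.1004]
tray [ 0.5789 -0.3304] -10.9 [0.1015 0.162 ] spot [ 0.545  -0.3239]
```

```bash
cat > plan.py <<'E'
import sys
from h import *
from scipy.spatial.transform import Rotation as Ro
# plan.py x y z X : shift in cm in tool axes as they now stand, then turn about tool z
x,y,z,X=map(float,sys.argv[1:5]);o=get_obs();M=Ro.from_rotvec(o["ee_rot"]).as_matrix()
d=M.T@(np.array([x,y,z])-o["eef_pos"])*100
c=np.degrees(np.arctan2(M[1,0],M[0,0]))
print("t",round(o["t"],2),"pos",np.round(o["eef_pos"],4),"X",round(c,2),"tilt",np.round(M[:,2],4),"j6",round(o["joint_pos"][5],2),"w",round(o["width"],3))
print("shift cm",np.round(d,2),"n",int(np.ceil(np.linalg.norm(d)/4)),"turn z",round(-((X-c+180)%360-180),1))
E
python3 plan.py .425 -.22 .10 56
```

```text
t 1.2 pos [ 0.1454 -0.6078  0.1969] X 13.45 tilt [-0.e+00 -1.e-04 -1.e+00] j6 -0.18 w 0.997
shift cm [ 36.21 -31.22   9.69] n 13 turn z -42.5
```

Emit:
play_rows(dp=[[2.79, -2.4, 0.75], [2.79, -2.4, 0.75], [2.79, -2.4, 0.75], [2.79, -2.4, 0.75], [2.79, -2.4, 0.75], [2.79, -2.4, 0.75], [2.79, -2.4, 0.75], [2.79, -2.4, 0.75], [2.79, -2.4, 0.75], [2.79, -2.4, 0.75]], dr=[[0, 0, 0], [0, 0, 0], [0, 0, 0], [0, 0, 0], [0, 0, 0], [0, 0, 0], [0, 0, 0], [0, 0, 0], [0, 0, 0], [0, 0, 0]])

```text
t: 2.2
eef_pos: [0.3618, -0.3086, 0.1219]
ee_rot: [3.119, 0.367, 0.001]
force: [0.2, 0.2, 0.9]
width: 0.999
grip_force: 0.0
```

Emit:
play_rows(dp=[[2.79, -2.4, 0.75], [2.79, -2.4, 0.75], [2.75, -2.4, 0.75], [0, 0, 1], [0, 0, 1], [0, 0, 1], [0, 0, 1], [0, 0, 1], [0, 0, 0]], dr=[[0, 0, 0], [0, 0, 0], [0, 0, 0], [0, 0, -8.5], [0, 0, -8.5], [0, 0, -8.5], [0, 0, -8.5], [0, 0, -8.5], [0, 0, 0]])

```text
t: 3.1
eef_pos: [0.4248, -0.2198, 0.0486]
ee_rot: [-2.773, -1.473, 0.001]
force: [-0.0, -1.1, -0.5]
width: 0.999
grip_force: 0.0
```

```bash
python3 plan.py .425 -.22 .0035 56
python3 - <<'E'
from h import *
c=viewer.capture("top");cv2.imwrite("pics/a.png",cv2.resize(c["frame"][120:300,180:460,::-1],None,fx=2.8,fy=2.8,interpolation=2))
from seg import stones
print(stones(c,names=("blue",)))
c=viewer.capture("side")
print(stones(c,names=("blue",)))
E
```

```text
t 3.1 pos [ 0.4248 -0.2198  0.0486] X 55.94 tilt [-0.0014  0.0012 -1.    ] j6 -0.12 w 0.999
shift cm [-0.01  0.04  4.51] n 2 turn z -0.1
[]
[('blue', array([ 0.42500477, -0.22025387]), array([ 0.42472765, -0.22083324]), np.float64(-118.82659879188898), array([0.03310719, 0.0262285 ]), np.int32(63))]
```

Emit:
play_rows(dp=[[0, 0, 1.5], [0, 0, 1.5], [0, 0, 1], [0, 0, 0.5], [0, 0, 0]], dr=[[0, 0, 0], [0, 0, 0], [0, 0, 0], [0, 0, 0], [0, 0, 0]])

```text
t: 3.7
eef_pos: [0.4251, -0.22, 0.0041]
ee_rot: [-2.775, -1.472, 0.0]
force: [-0.7, 0.4, 0.1]
width: 1.001
grip_force: 0.0
```

Emit:
play_rows(dp=[[0, 0, 0], [0, 0, 0], [0, 0, 0], [0, 0, 0], [0, 0, 0], [0, 0, 0], [0, 0, 0], [0, 0, 0]], dr=[[0, 0, 0], [0, 0, 0], [0, 0, 0], [0, 0, 0], [0, 0, 0], [0, 0, 0], [0, 0, 0], [0, 0, 0]], jaw=1)

```text
t: 4.5
eef_pos: [0.4252, -0.2201, 0.0044]
ee_rot: [-2.774, -1.474, 0.0]
force: [0.7, 0.3, 0.3]
width: 0.001
grip_force: 0.0
```

Run:
```python
from seg import *
c=viewer.capture("side");print([s[:4] for s in stones(c,names=("blue",))])
p=proj(c,(.425,-.22,.008));print(p)
x,y=p.astype(int);cv2.imwrite("pics/b.png",cv2.resize(c["frame"][y-60:y+45,x-70:x+70,::-1],None,fx=5,fy=5,interpolation=2))
```

```text
[('blue', array([ 0.42500477, -0.22025387]), array([ 0.42472765, -0.22083324]), np.float64(-118.82659879188898))]
[332.11470048 174.97382384]
```

View pics/b.png

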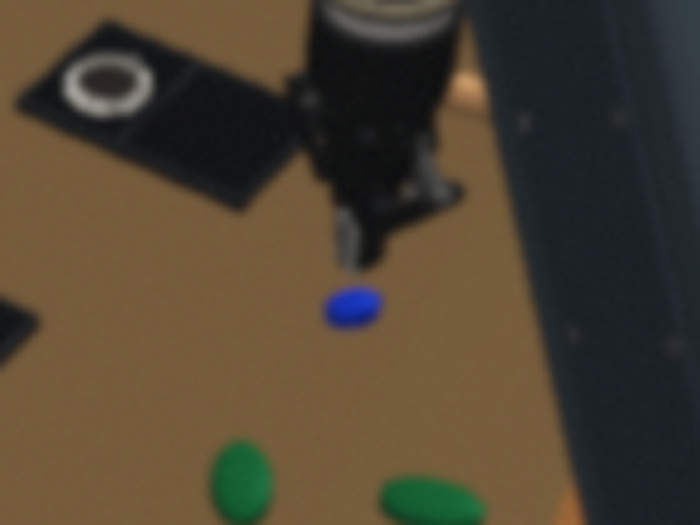

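The side crop shows the shut fingertips at about (333,167) and the blue stone, untouched, at (333,175). The tips are off by about 2 cm, either too high or too far from the camera. I check this in the top view.

Run:
```python
from seg import *
c=viewer.capture("top");p=proj(c,(.425,-.22,.008));print(p,[s[:4] for s in stones(c,names=("blue",))])
s=viewer.capture("side");q=proj(s,(.425,-.22,.008))
o=[]
for k,u,n in((c,p,0),(s,q,0)):
    x,y=u.round().astype(int);im=cv2.resize(k["frame"][y-40:y+35,x-40:x+40,::-1],None,fx=5,fy=5,interpolation=cv2.INTER_CUBIC)
    im=cv2.convertScaleAbs(im,alpha=2,beta=10)
    w=lambda X:tuple(int(v) for v in (proj(k,X)-[x-40,y-40])*5+2)
    e=get_obs()["eef_pos"]
    for z,col in((0,(0,255,255)),(.02,(0,255,0)),(.05,(255,0,255)),(.1,(255,255,0))): cv2.circle(im,w((e[0],e[1],e[2]+z)),4,col,1)
    o.append(im)
cv2.imwrite("pics/c.png",np.hstack(o))
```

```text
[365.1801923  227.39046452] []
```

View pics/c.png

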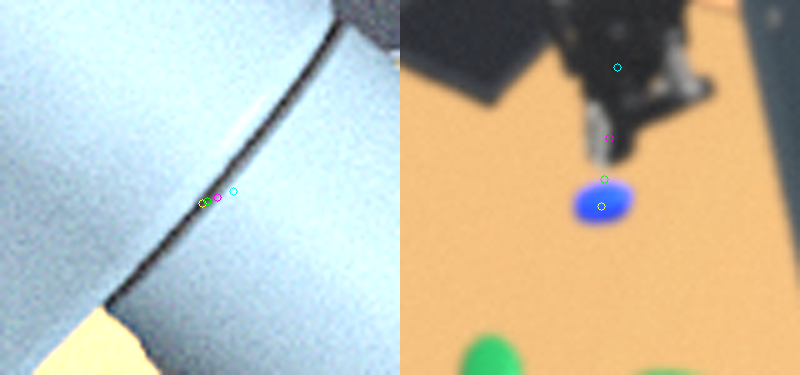

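The tips lie on the projected vertical line of the TCP but about 3 cm above its reported height. I test the true height by touching bare mat beside the stone.

Emit:
play_rows(dp=[[0, 0, -3], [2.5, 0, 0], [2.5, 0, 0], [0, 0, 1.5], [0, 0, 1.5], [0, 0, 0], [0, 0, 0.2], [0, 0, 0]], dr=[[0, 0, 0], [0, 0, 0], [0, 0, 0], [0, 0, 0], [0, 0, 0], [0, 0, 0], [0, 0, 0], [0, 0, 0]])

```text
t: 5.45
eef_pos: [0.4533, -0.1789, 0.0026]
ee_rot: [2.774, 1.473, 0.0]
force: [1.3, 0.7, 0.8]
width: 0.004
grip_force: 0.0
```

Run:
```python
from seg import *
o=get_obs();print(o["eef_pos"],o["force"])
s=viewer.capture("side");e=o["eef_pos"];q=proj(s,e)
x,y=q.round().astype(int);im=cv2.resize(s["frame"][y-50:y+30,x-50:x+50,::-1],None,fx=7,fy=7,interpolation=cv2.INTER_CUBIC)
im=cv2.convertScaleAbs(im,alpha=2,beta=10)
for z,col in((0,(0,255,255)),(.02,(0,255,0)),(.05,(255,0,255))): cv2.circle(im,tuple(int(v) for v in (proj(s,(e[0],e[1],e[2]+z))-[x-50,y-50])*7+3),4,col,1)
cv2.imwrite("pics/d.png",im)
```

```text
[ 0.45329166 -0.17890561  0.00264621] [1.31176626 0.68497462 0.77243677]
```

View pics/d.png

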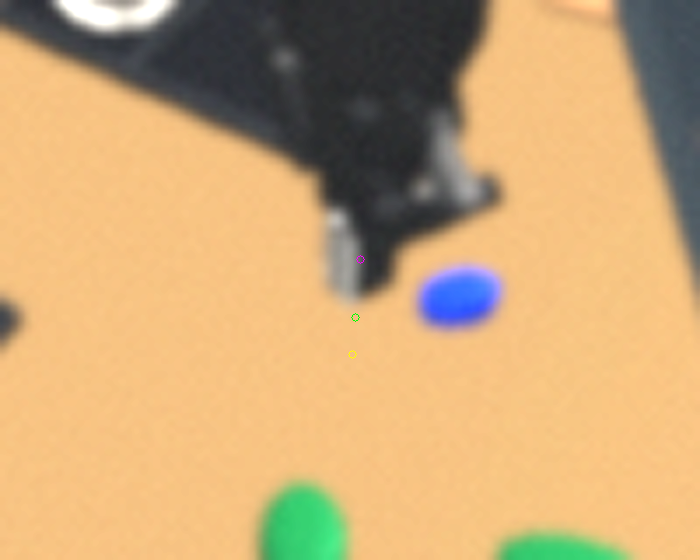

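The crop shows the finger end at about (355,298) and the marked TCP at (352,354), which is 8 picture pixels lower. I keep lowering to find the contact.

Emit:
play_rows(dp=[[0, 0, 0.2], [0, 0, 0.2], [0, 0, 0]], dr=[[0, 0, 0], [0, 0, 0], [0, 0, 0]])

```text
t: 5.8
eef_pos: [0.4531, -0.1787, -0.0016]
ee_rot: [-2.774, -1.473, 0.0]
force: [-0.4, 0.1, 1.1]
width: 0.002
grip_force: 0.0
```

Emit:
play_rows(dp=[[0, 0, 0.4], [0, 0, 0.4], [0, 0, 0.4], [0, 0, 0]], dr=[[0, 0, 0], [0, 0, 0], [0, 0, 0], [0, 0, 0]])

```text
t: 6.2
eef_pos: [0.4527, -0.1784, -0.0143]
ee_rot: [-2.773, -1.473, 0.001]
force: [-0.5, -0.4, 0.3]
width: -0.002
grip_force: 0.0
```

Emit:
play_rows(dp=[[0, 0, 0.3], [0, 0, 0.2], [0, 0, 0]], dr=[[0, 0, 0], [0, 0, 0], [0, 0, 0]])

```text
t: 6.5
eef_pos: [0.453, -0.1786, -0.0188]
ee_rot: [-2.774, -1.474, 0.0]
force: [0.4, 0.2, 0.4]
width: 0.0
grip_force: 0.0
```

Emit:
play_rows(dp=[[0, 0, 0.2], [0, 0, 0.2], [0, 0, 0]], dr=[[0, 0, 0], [0, 0, 0], [0, 0, 0]])

```text
t: 6.8
eef_pos: [0.4531, -0.1786, -0.0228]
ee_rot: [-2.774, -1.474, 0.0]
force: [-0.8, 0.2, 0.3]
width: -0.0
grip_force: 0.0
```

Run:
```python
from seg import *
o=get_obs();print(o["eef_pos"],o["force"],o["width"])
s=viewer.capture("side");e=o["eef_pos"];q=proj(s,(e[0],e[1],.002))
x,y=q.round().astype(int);im=cv2.resize(s["frame"][y-50:y+30,x-50:x+50,::-1],None,fx=7,fy=7,interpolation=cv2.INTER_CUBIC)
im=cv2.convertScaleAbs(im,alpha=2,beta=10)
for z,col in((0.002,(0,255,255)),(.02,(0,255,0)),(.05,(255,0,255))): cv2.circle(im,tuple(int(v) for v in (proj(s,(e[0],e[1],z))-[x-50,y-50])*7+3),4,col,1)
cv2.imwrite("pics/e.png",im)
```

```text
[ 0.45309302 -0.17861525 -0.02280298] [-0.84484585  0.20724873  0.34164009] -0.0004759780882692158
```

View pics/e.png

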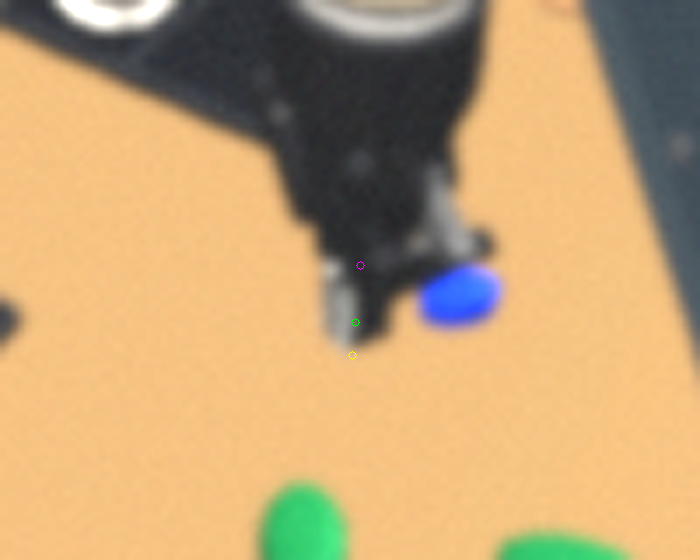

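The fingertip at (352,348) now almost reaches its mat point at (352,355). The reported height is therefore about 25–30 mm too low.

Emit:
play_rows(dp=[[0, 0, 0.2], [0, 0, 0]], dr=[[0, 0, 0], [0, 0, 0]])

```text
t: 7.05
eef_pos: [0.4531, -0.1786, -0.0247]
ee_rot: [-2.774, -1.474, 0.0]
force: [-0.0, 0.0, 0.3]
width: 0.0
grip_force: 0.0
```

Emit:
play_rows(dp=[[0, 0, 0.15], [0, 0, 0]], dr=[[0, 0, 0], [0, 0, 0]])

```text
t: 7.25
eef_pos: [0.4531, -0.1786, -0.0262]
ee_rot: [-2.774, -1.474, 0.0]
force: [0.3, -0.4, -0.5]
width: -0.003
grip_force: 0.0
```

Emit:
play_rows(dp=[[0, 0, 0.1], [0, 0, 0]], dr=[[0, 0, 0], [0, 0, 0]])

```text
t: 7.45
eef_pos: [0.4531, -0.1786, -0.0272]
ee_rot: [-2.774, -1.474, 0.0]
force: [0.3, -0.2, 0.8]
width: 0.002
grip_force: 0.0
```

Emit:
play_rows(dp=[[0, 0, 0.1], [0, 0, 0]], dr=[[0, 0, 0], [0, 0, 0]])

```text
t: 7.65
eef_pos: [0.4531, -0.1786, -0.0282]
ee_rot: [-2.774, -1.474, 0.0]
force: [-0.5, 0.1, 0.8]
width: 0.003
grip_force: 0.0
```

Emit:
play_rows(dp=[[0, 0, 0.1], [0, 0, 0]], dr=[[0, 0, 0], [0, 0, 0]])

```text
t: 7.85
eef_pos: [0.4531, -0.1786, -0.0292]
ee_rot: [-2.774, -1.474, 0.0]
force: [0.1, 0.8, -0.1]
width: 0.0
grip_force: 0.0
```

Emit:
play_rows(dp=[[0, 0, 0.1], [0, 0, 0]], dr=[[0, 0, 0], [0, 0, 0]])

```text
t: 8.05
eef_pos: [0.4531, -0.1786, -0.0302]
ee_rot: [-2.774, -1.474, 0.0]
force: [0.1, -0.2, 0.3]
width: -0.001
grip_force: 0.0
```

Emit:
play_rows(dp=[[0, 0, 0.1], [0, 0, 0]], dr=[[0, 0, 0], [0, 0, 0]])

```text
t: 8.25
eef_pos: [0.4531, -0.1786, -0.0312]
ee_rot: [-2.774, -1.474, 0.0]
force: [0.1, -1.2, -0.7]
width: 0.0
grip_force: 0.0
```

Emit:
play_rows(dp=[[0, 0, 0.1], [0, 0, 0]], dr=[[0, 0, 0], [0, 0, 0]])

```text
t: 8.45
eef_pos: [0.4531, -0.1786, -0.0322]
ee_rot: [-2.774, -1.474, 0.0]
force: [-0.0, -0.2, 1.1]
width: 0.001
grip_force: 0.0
```

Run:
```python
from seg import *
o=get_obs();print(o["eef_pos"],o["force"],o["width"],o["joint_pos"])
s=viewer.capture("side");e=o["eef_pos"];q=proj(s,(e[0],e[1],.002))
x,y=q.round().astype(int);im=cv2.resize(s["frame"][y-80:y+40,x-80:x+80,::-1],None,fx=5,fy=5,interpolation=cv2.INTER_CUBIC)
im=cv2.convertScaleAbs(im,alpha=2,beta=10)
for z,col in((0.002,(0,255,255)),(.02,(0,255,0)),(.05,(255,0,255))): cv2.circle(im,tuple(int(v) for v in (proj(s,(e[0],e[1],z))-[x-80,y-80])*5+2),4,col,1)
cv2.imwrite("pics/f.png",im)
```

```text
[ 0.4531233  -0.17860953 -0.03220612] [-0.02476937 -0.23181636  1.10031633] 0.0007798719457231678 [-6.05405115e-01  7.58842795e-01  1.92755889e+00  3.27070115e-05
  4.55428499e-01 -1.11723354e-02]
```

View pics/f.png

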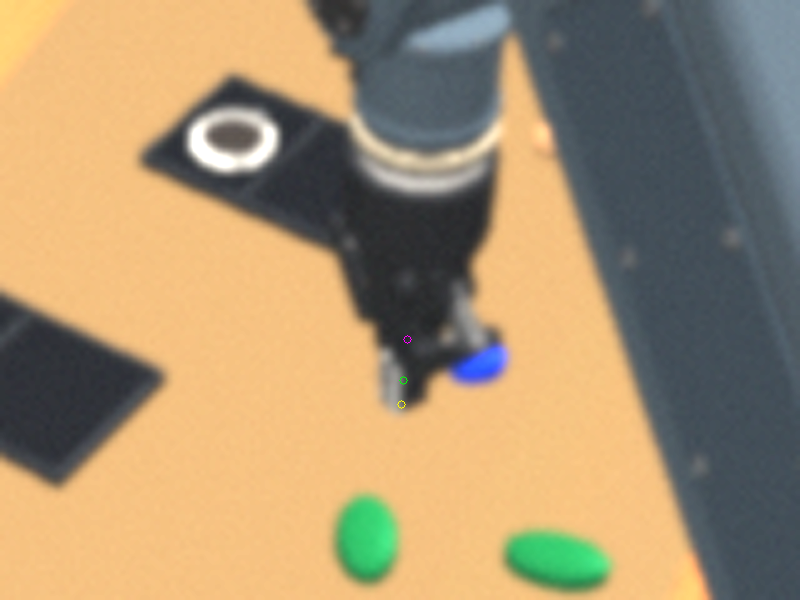

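The tip at (400,408) sits about on its mat point at (402,404), so contact should be very near.

Emit:
play_rows(dp=[[0, 0, 0.1], [0, 0, 0]], dr=[[0, 0, 0], [0, 0, 0]])

```text
t: 8.7
eef_pos: [0.4533, -0.1787, -0.0323]
ee_rot: [2.774, 1.474, 0.0]
force: [-0.3, 1.4, 7.9]
width: 0.002
grip_force: 3.6
```

Emit:
play_rows(dp=[[0, 0, 0.1], [0, 0, 0]], dr=[[0, 0, 0], [0, 0, 0]])

```text
t: 8.9
eef_pos: [0.4533, -0.1787, -0.0324]
ee_rot: [2.773, 1.474, 0.001]
force: [-1.3, 0.9, 16.4]
width: -0.005
grip_force: 8.1
```

Emit:
play_rows(dp=[[0, 0, 0.1], [0, 0, 0]], dr=[[0, 0, 0], [0, 0, 0]])

```text
t: 9.1
eef_pos: [0.4533, -0.1787, -0.0324]
ee_rot: [2.773, 1.473, 0.001]
force: [-2.6, 1.2, 25.1]
width: 0.002
grip_force: 12.6
```

Contact is at reported z −0.0322 with the mat at 0.002, so true tip height = reported + 0.034. I back up, open and recheck the blue stone.

Emit:
play_rows(dp=[[0, 0, -3], [0, 0, -4], [-2.5, 0, 0], [-2.5, 0, 0], [0, 0, 0], [0, 0, 0]], dr=[[0, 0, 0], [0, 0, 0], [0, 0, 0], [0, 0, 0], [0, 0, 0], [0, 0, 0]], jaw=0)

```text
t: 9.7
eef_pos: [0.425, -0.2202, 0.0349]
ee_rot: [-2.775, -1.471, -0.0]
force: [0.1, 0.7, -0.3]
width: 0.99
grip_force: 0.0
```

```bash
python3 plan.py .425 -.22 -.0305 57
python3 - <<'E'
from seg import *
s=viewer.capture("side");print([a[:5] for a in stones(s,names=("blue",))])
e=get_obs()["eef_pos"]+[0,0,.034]
q=proj(s,e);x,y=q.round().astype(int);im=cv2.resize(s["frame"][y-70:y+40,x-75:x+75,::-1],None,fx=5,fy=5,interpolation=cv2.INTER_CUBIC)
im=cv2.convertScaleAbs(im,alpha=2,beta=10)
cv2.circle(im,tuple(int(v) for v in (q-[x-75,y-70])*5+2),4,(0,255,255),1)
cv2.imwrite("pics/g.png",im)
E
```

```text
t 9.7 pos [ 0.425  -0.2202  0.0349] X 55.86 tilt [-1.e-04  4.e-04 -1.e+00] j6 -0.12 w 0.99
shift cm [ 0.01 -0.    6.54] n 2 turn z -1.1
[('blue', array([ 0.42500477, -0.22025387]), array([ 0.42472765, -0.22083324]), np.float64(-118.82659879188898), array([0.03310719, 0.0262285 ]))]
```

View pics/g.png

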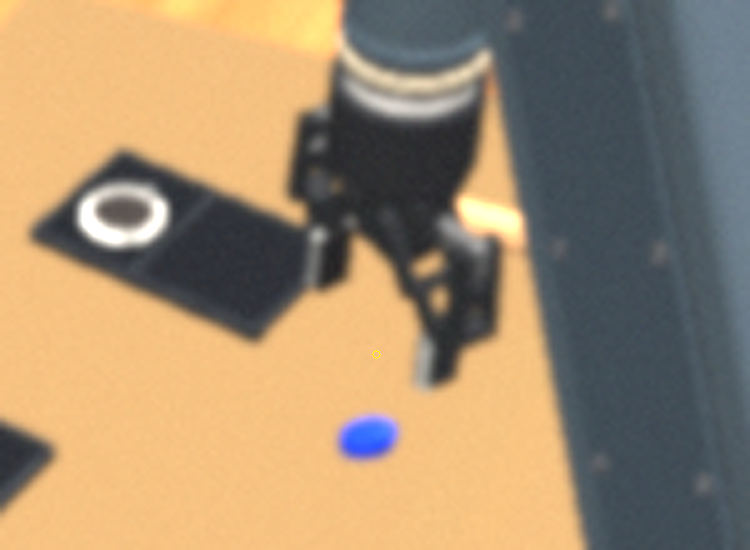

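The picture shows the open tips at (318,288) and (428,388), straddling the TCP mark at (376,355) and the untouched blue stone at (367,437). The alignment is good.

Emit:
play_rows(dp=[[0, 0, 2.5], [0, 0, 2.5], [0, 0, 1], [0, 0, 0.5], [0, 0, 0]], dr=[[0, 0, 0], [0, 0, 0], [0, 0, 0], [0, 0, 0], [0, 0, 0]])

```text
t: 10.25
eef_pos: [0.4252, -0.2195, -0.0305]
ee_rot: [-2.773, -1.474, 0.001]
force: [-0.4, -0.1, 0.0]
width: 1.003
grip_force: 0.0
```

Emit:
play_rows(dp=[[0, 0, 0], [0, 0, 0], [0, 0, 0], [0, 0, 0], [0, 0, 0], [0, 0, 0], [0, 0, 0]], dr=[[0, 0, 0], [0, 0, 0], [0, 0, 0], [0, 0, 0], [0, 0, 0], [0, 0, 0], [0, 0, 0]], jaw=1)

```text
t: 10.95
eef_pos: [0.4254, -0.2203, -0.0294]
ee_rot: [2.774, 1.473, 0.001]
force: [0.0, -0.7, 5.1]
width: 0.223
grip_force: 58.5
```

Emit:
play_rows(dp=[[0, 0, -1], [0, 0, -3], [0, 0, -3], [0, 0, 0]], dr=[[0, 0, 0], [0, 0, 0], [0, 0, 0], [0, 0, 0]])

```text
t: 11.35
eef_pos: [0.4271, -0.2216, 0.0433]
ee_rot: [2.768, 1.471, 0.004]
force: [0.2, -0.8, 0.1]
width: 0.225
grip_force: 58.8
```

```bash
python3 plan.py .608 .115 .04 98.5
```

```text
t 11.35 pos [ 0.4271 -0.2216  0.0433] X 55.96 tilt [ 0.0055 -0.0047 -1.    ] j6 -0.12 w 0.225
shift cm [38.02 -3.86  0.27] n 10 turn z -42.5
```

Emit:
play_rows(dp=[[3.8, -0.36, 0], [3.8, -0.36, 0], [3.8, -0.36, 0], [3.8, -0.36, 0], [3.8, -0.36, 0], [3.8, -0.36, 0], [3.8, -0.36, 0], [3.8, -0.36, 0], [3.8, -0.36, 0], [3.8, -0.36, 0]], dr=[[0, 0, 0], [0, 0, 0], [0, 0, 0], [0, 0, 0], [0, 0, 0], [0, 0, 0], [0, 0, 0], [0, 0, 0], [0, 0, 0], [0, 0, 0]])

```text
t: 12.35
eef_pos: [0.6081, 0.1165, 0.0395]
ee_rot: [-2.774, -1.474, 0.002]
force: [0.2, -1.0, -1.3]
width: 0.224
grip_force: 58.8
```

Emit:
play_rows(dp=[[0, 0, 0], [0, 0, 0.8], [0, 0, 0.8], [0, 0, 0.8], [0, 0, 0.8], [0, 0, 0]], dr=[[0, 0, -8.5], [0, 0, -8.5], [0, 0, -8.5], [0, 0, -8.5], [0, 0, -8.5], [0, 0, 0]])

```text
t: 12.95
eef_pos: [0.6065, 0.1149, 0.0064]
ee_rot: [-2.05, -2.377, 0.004]
force: [-0.8, -0.3, 0.2]
width: 0.224
grip_force: 58.8
```

```bash
python3 plan.py .608 .115 -.027 98.5
python3 - <<'E'
from seg import *
s=viewer.capture("side");print([a[:5] for a in stones(s,z=.030,names=("blue",))])
E
```

```text
t 12.95 pos [0.6065 0.1149 0.0064] X 98.44 tilt [-0.0037 -0.     -1.    ] j6 -0.14 w 0.224
shift cm [-0.01  0.16  3.34] n 1 turn z -0.1
[('blue', array([0.61624316, 0.10958777]), array([0.61724614, 0.10812804]), np.float64(-60.04482741638672), array([0.04354608, 0.01976706]))]
```

Emit:
play_rows(dp=[[0, 0, 1.2], [0, 0, 1.2], [0, 0, 0.5], [0, 0, 0.2], [0, 0, 0.15], [0, 0, 0]], dr=[[0, 0, 0], [0, 0, 0], [0, 0, 0], [0, 0, 0], [0, 0, 0], [0, 0, 0]])

```text
t: 13.6
eef_pos: [0.6082, 0.1149, -0.0247]
ee_rot: [2.052, 2.379, 0.0]
force: [-0.3, 0.2, -0.6]
width: 0.222
grip_force: 58.8
```

Emit:
play_rows(dp=[[0, 0, 0.15], [0, 0, 0.1], [0, 0, 0]], dr=[[0, 0, 0], [0, 0, 0], [0, 0, 0]])

```text
t: 13.9
eef_pos: [0.6082, 0.1149, -0.027]
ee_rot: [2.052, 2.379, 0.0]
force: [-1.1, 0.3, 0.8]
width: 0.221
grip_force: 58.8
```

Emit:
play_rows(dp=[[0, 0, 0.1], [0, 0, 0]], dr=[[0, 0, 0], [0, 0, 0]])

```text
t: 14.1
eef_pos: [0.6083, 0.1149, -0.0273]
ee_rot: [2.051, 2.379, 0.0]
force: [-1.1, -0.6, 4.7]
width: 0.22
grip_force: 59.3
```

Emit:
play_rows(dp=[[0, 0, 0], [0, 0, 0], [0, 0, 0], [0, 0, 0]], dr=[[0, 0, 0], [0, 0, 0], [0, 0, 0], [0, 0, 0]], jaw=0.5)

```text
t: 14.5
eef_pos: [0.608, 0.1149, -0.0283]
ee_rot: [-2.052, -2.379, 0.0]
force: [-0.2, -0.2, -0.8]
width: 0.496
grip_force: 0.0
```

Emit:
play_rows(dp=[[0, 0, -1], [0, 0, -2], [0, 0, -3], [0, 0, -1], [0, 0, 0]], dr=[[0, 0, 0], [0, 0, 0], [0, 0, 0], [0, 0, 0], [0, 0, 0]])

```text
t: 15.0
eef_pos: [0.6098, 0.115, 0.0441]
ee_rot: [2.049, 2.377, 0.005]
force: [0.1, 0.6, 0.1]
width: 0.503
grip_force: 0.0
```

```bash
python3 plan.py .4335 -.0755 .04 113
python3 - <<'E'
from seg import *
for n in("side","top"):
    s=viewer.capture(n);print([a[:5] for a in stones(s,names=("blue","green","red"),z=.009)])
E
```

```text
t 15.0 pos [0.6098 0.115  0.0441] X 98.46 tilt [ 4.7e-03  1.0e-04 -1.0e+00] j6 -0.14 w 0.503
shift cm [-16.25 -20.24   0.33] n 7 turn z -14.5
[('blue', array([0.60918551, 0.11391662]), array([0.60931856, 0.11335567]), np.float64(-77.58660246198048), array([0.04334033, 0.03078976])), ('green', array([ 0.43312008, -0.07481867]), array([ 0.43266512, -0.07432763]), np.float64(-67.77004442632222), array([0.05350581, 0.02831528])), ('green', array([ 0.34021033, -0.09977772]), array([ 0.34009217, -0.09990261]), np.float64(-173.7372669199077), array([0.05000487, 0.03300982])), ('green', array([0.35533963, 0.01555386]), array([0.35540358, 0.01558659]), np.float64(-9.514708411725959), array([0.05150562, 0.03187986])), ('red', array([0.46335113, 0.07026315]), array([0.46324619, 0.06983609]), np.float64(-67.74004739921767), array([0.04609739, 0.04129873]))]
[('green', array([ 0.43411519, -0.07546476]), array([ 0.43431214, -0.07539414]), np.float64(-66.64708702000046), array([0.05143035, 0.03037591])), ('green', array([0.35654772, 0.01449004]), array([0.35639889, 0.01424878]), np.float64(173.46505489510332), array([0.05190961, 0.0297845 ])), ('green', array([ 0.34058839, -0.10042462]), array([ 0.34036792, -0.10047418]), np.float64(6.938450482687323), array([0.05216305, 0.03082027])), ('red', array([0.46474349, 0.06979212]), array([0.46457554, 0.06907467]), np.float64(-145.1578774963232), array([0.03997656, 0.03899007]))]
```

Emit:
play_rows(dp=[[-2.33, -2.87, 0], [-2.33, -2.87, 0], [-2.33, -2.87, 0], [-2.33, -2.87, 0], [-2.33, -2.87, 0], [-2.33, -2.87, 0], [-2.33, -2.87, 0], [0, 0, 1.5], [0, 0, 1.5], [0, 0, 0]], dr=[[0, 0, 0], [0, 0, 0], [0, 0, 0], [0, 0, 0], [0, 0, 0], [0, 0, 0], [0, 0, 0], [0, 0, -7.3], [0, 0, -7.3], [0, 0, 0]], jaw=0.3)

```text
t: 16.1
eef_pos: [0.4313, -0.0756, 0.0099]
ee_rot: [-1.732, -2.615, 0.001]
force: [0.7, -0.0, -0.0]
width: 0.698
grip_force: 0.0
```

```bash
python3 plan.py .4335 -.0755 -.029 113
```

```text
t 16.1 pos [ 0.4313 -0.0756  0.0099] X 112.97 tilt [-0.0051  0.0023 -1.    ] j6 -0.83 w 0.698
shift cm [-0.09  0.22  3.89] n 1 turn z -0.0
```

Emit:
play_rows(dp=[[0, 0.1, 1.5], [0, 0, 1.5], [0, 0, 0.5], [0, 0, 0]], dr=[[0, 0, 0], [0, 0, 0], [0, 0, 0], [0, 0, 0]])

```text
t: 16.5
eef_pos: [0.4337, -0.075, -0.0237]
ee_rot: [-1.733, -2.618, 0.001]
force: [-0.8, 0.1, -0.4]
width: 0.699
grip_force: 0.0
```

Emit:
play_rows(dp=[[0, 0, 0.4], [0, 0, 0.15], [0, 0, 0]], dr=[[0, 0, 0], [0, 0, 0], [0, 0, 0]])

```text
t: 16.8
eef_pos: [0.4344, -0.0755, -0.0284]
ee_rot: [1.733, 2.62, 0.0]
force: [-0.5, -0.9, 0.2]
width: 0.701
grip_force: 0.0
```

Emit:
play_rows(dp=[[0, 0, 0], [0, 0, 0], [0, 0, 0], [0, 0, 0], [0, 0, 0]], dr=[[0, 0, 0], [0, 0, 0], [0, 0, 0], [0, 0, 0], [0, 0, 0]], jaw=1)

```text
t: 17.3
eef_pos: [0.4344, -0.0756, -0.0279]
ee_rot: [1.733, 2.62, 0.0]
force: [-0.2, 0.9, 5.4]
width: 0.335
grip_force: 58.7
```

Emit:
play_rows(dp=[[0, 0, -1], [0, 0, -3], [0, 0, -3], [0, 0, 0], [0, 0, 0]], dr=[[0, 0, 0], [0, 0, 0], [0, 0, 0], [0, 0, 0], [0, 0, 0]])

```text
t: 17.8
eef_pos: [0.4348, -0.0757, 0.0423]
ee_rot: [1.732, 2.619, 0.001]
force: [0.2, 0.9, -1.5]
width: 0.338
grip_force: 59.5
```

```bash
python3 plan.py .629 -.102 .04 79
```

```text
t 17.8 pos [ 0.4348 -0.0757  0.0423] X 113.05 tilt [ 2.e-03 -9.e-04 -1.e+00] j6 -0.83 w 0.338
shift cm [-10.02  16.84   0.27] n 5 turn z 34.1
```

Emit:
play_rows(dp=[[-2, 3.37, 0], [-2, 3.37, 0], [-2, 3.37, 0], [-2, 3.37, 0], [-2, 3.37, 0], [0, 0, 0.8], [0, 0, 1], [0, 0, 1], [0, 0, 1.2], [0, 0, 0]], dr=[[0, 0, 0], [0, 0, 0], [0, 0, 0], [0, 0, 0], [0, 0, 0], [0, 0, 8.5], [0, 0, 8.5], [0, 0, 8.5], [0, 0, 8.5], [0, 0, 0]])

```text
t: 18.8
eef_pos: [0.6257, -0.1007, -0.0021]
ee_rot: [-2.418, -1.996, 0.006]
force: [0.6, -0.4, -0.5]
width: 0.332
grip_force: 59.5
```

Emit:
play_rows(dp=[[0, 0, 1.2], [0, 0, 0.8], [0, 0, 0.3], [0, 0, 0], [0, 0, 0]], dr=[[0, 0, 0], [0, 0, 0], [0, 0, 0], [0, 0, 0], [0, 0, 0]])

```text
t: 19.3
eef_pos: [0.6287, -0.1017, -0.0214]
ee_rot: [2.422, 2.0, 0.0]
force: [-0.1, -0.8, -0.3]
width: 0.337
grip_force: 59.5
```

Emit:
play_rows(dp=[[0, 0, 0.3], [0, 0, 0.1], [0, 0, 0]], dr=[[0, 0, 0], [0, 0, 0], [0, 0, 0]])

```text
t: 19.6
eef_pos: [0.6285, -0.1016, -0.0256]
ee_rot: [2.423, 2.0, 0.0]
force: [0.0, -0.3, -0.7]
width: 0.338
grip_force: 59.5
```

Emit:
play_rows(dp=[[0, 0, 0.1], [0, 0, 0]], dr=[[0, 0, 0], [0, 0, 0]])

```text
t: 19.8
eef_pos: [0.6286, -0.1016, -0.0258]
ee_rot: [2.423, 1.999, 0.0]
force: [-2.0, 1.4, 3.4]
width: 0.332
grip_force: 60.1
```

Emit:
play_rows(dp=[[0, 0, 0], [0, 0, 0], [0, 0, 0], [0, 0, 0]], dr=[[0, 0, 0], [0, 0, 0], [0, 0, 0], [0, 0, 0]], jaw=0.48)

```text
t: 20.2
eef_pos: [0.6285, -0.1016, -0.0268]
ee_rot: [-2.423, -1.999, 0.0]
force: [0.6, 0.5, 0.2]
width: 0.518
grip_force: 0.0
```

Emit:
play_rows(dp=[[0, 0, -1], [0, 0, -2], [0, 0, -3], [0, 0, -1], [0, 0, 0], [0, 0, 0]], dr=[[0, 0, 0], [0, 0, 0], [0, 0, 0], [0, 0, 0], [0, 0, 0], [0, 0, 0]])

```text
t: 20.8
eef_pos: [0.6281, -0.1015, 0.0431]
ee_rot: [-2.423, -1.999, 0.0]
force: [0.2, -0.4, 0.3]
width: 0.523
grip_force: 0.0
```

```bash
python3 plan.py .464 .070 .04 79
python3 - <<'E'
from seg import *
for n in("side","top"):
    s=viewer.capture(n);print([(a[0],*a[1:3]) for a in stones(s,names=("blue","green","red"),z=.009)])
E
```

```text
t 20.8 pos [ 0.6281 -0.1015  0.0431] X 79.05 tilt [-5.e-04  2.e-04 -1.e+00] j6 -0.14 w 0.523
shift cm [ 13.72 -19.37   0.33] n 6 turn z 0.1
[('blue', array([0.60902351, 0.1136715 ]), array([0.60939183, 0.11308982])), ('green', array([ 0.63027923, -0.1036288 ]), array([ 0.6302563 , -0.10367451])), ('green', array([ 0.34021033, -0.09977772]), array([ 0.34009217, -0.09990261])), ('green', array([0.35533963, 0.01555386]), array([0.35540358, 0.01558659])), ('red', array([0.4633041 , 0.07030145]), array([0.46330939, 0.0699265 ]))]
[('green', array([0.35640177, 0.01457657]), array([0.35556582, 0.01514899])), ('green', array([ 0.33952136, -0.10045933]), array([ 0.33937994, -0.10075543]))]
```

Emit:
play_rows(dp=[[2.29, -3.23, 0], [2.29, -3.23, 0], [2.29, -3.23, 0], [2.29, -3.23, 0], [2.29, -3.23, 0], [2.29, -3.23, 0], [0, 0, 2], [0, 0, 2], [0, 0, 1.5], [0, 0, 0]], dr=[[0, 0, 0], [0, 0, 0], [0, 0, 0], [0, 0, 0], [0, 0, 0], [0, 0, 0], [0, 0, 0], [0, 0, 0], [0, 0, 0], [0, 0, 0]], jaw=0.15)

```text
t: 21.9
eef_pos: [0.4623, 0.0704, -0.0138]
ee_rot: [-2.42, -1.997, 0.006]
force: [0.4, -0.3, 0.6]
width: 0.852
grip_force: 0.0
```

```bash
python3 plan.py .464 .070 -.0285 79
```

```text
t 21.9 pos [ 0.4623  0.0704 -0.0138] X 79.06 tilt [-5.5e-03  5.0e-04 -1.0e+00] j6 0.1 w 0.852
shift cm [-0.    0.18  1.47] n 1 turn z 0.1
```

Emit:
play_rows(dp=[[0, 0, 1], [0, 0, 0.5], [0, 0, 0], [0, 0, 0]], dr=[[0, 0, 0], [0, 0, 0], [0, 0, 0], [0, 0, 0]])

```text
t: 22.3
eef_pos: [0.4644, 0.07, -0.0264]
ee_rot: [2.423, 1.999, 0.0]
force: [0.4, -0.1, 0.5]
width: 0.852
grip_force: 0.0
```

Emit:
play_rows(dp=[[0, 0, 0], [0, 0, 0], [0, 0, 0], [0, 0, 0], [0, 0, 0], [0, 0, 0]], dr=[[0, 0, 0], [0, 0, 0], [0, 0, 0], [0, 0, 0], [0, 0, 0], [0, 0, 0]], jaw=1)

```text
t: 22.9
eef_pos: [0.4646, 0.0701, -0.0255]
ee_rot: [2.422, 1.999, 0.001]
force: [-1.2, -0.4, 7.2]
width: 0.402
grip_force: 58.9
```

Emit:
play_rows(dp=[[0, 0, -1], [0, 0, -3], [0, 0, -3], [0, 0, 0], [0, 0, 0]], dr=[[0, 0, 0], [0, 0, 0], [0, 0, 0], [0, 0, 0], [0, 0, 0]])

```text
t: 23.4
eef_pos: [0.4648, 0.0701, 0.0443]
ee_rot: [2.422, 1.999, 0.002]
force: [0.6, -0.5, 0.6]
width: 0.396
grip_force: 59.7
```

```bash
python3 plan.py .545 -.325 .04 79
```

```text
t 23.4 pos [0.4648 0.0701 0.0443] X 79.06 tilt [ 2.1e-03 -2.0e-04 -1.0e+00] j6 0.1 w 0.396
shift cm [-37.27  15.37   0.45] n 11 turn z 0.1
```

Emit:
play_rows(dp=[[-3.73, 1.54, 0], [-3.73, 1.54, 0], [-3.73, 1.54, 0], [-3.73, 1.54, 0], [-3.73, 1.54, 0], [-3.73, 1.54, 0], [-3.73, 1.54, 0], [-3.73, 1.54, 0], [-3.73, 1.54, 0], [-3.73, 1.54, 0]], dr=[[0, 0, 0], [0, 0, 0], [0, 0, 0], [0, 0, 0], [0, 0, 0], [0, 0, 0], [0, 0, 0], [0, 0, 0], [0, 0, 0], [0, 0, 0]])

```text
t: 24.4
eef_pos: [0.5437, -0.3262, 0.0415]
ee_rot: [-2.421, -1.997, 0.001]
force: [0.8, 0.1, -0.2]
width: 0.393
grip_force: 59.7
```

Emit:
play_rows(dp=[[0, 0, 0], [0, 0, 2], [0, 0, 2], [0, 0, 1.5], [0, 0, 0.5], [0, 0, 0], [0, 0, 0]], dr=[[0, 0, 0], [0, 0, 0], [0, 0, 0], [0, 0, 0], [0, 0, 0], [0, 0, 0], [0, 0, 0]])

```text
t: 25.1
eef_pos: [0.545, -0.3253, -0.0163]
ee_rot: [2.422, 1.999, 0.0]
force: [-0.5, -0.6, 0.3]
width: 0.397
grip_force: 59.8
```

Emit:
play_rows(dp=[[0, 0, 0.4], [0, 0, 0.2], [0, 0, 0]], dr=[[0, 0, 0], [0, 0, 0], [0, 0, 0]])

```text
t: 25.4
eef_pos: [0.5447, -0.3253, -0.0224]
ee_rot: [2.423, 1.999, 0.0]
force: [0.1, 0.6, -0.4]
width: 0.394
grip_force: 59.8
```

Emit:
play_rows(dp=[[0, 0, 0.1], [0, 0, 0]], dr=[[0, 0, 0], [0, 0, 0]])

```text
t: 25.6
eef_pos: [0.5449, -0.3255, -0.0233]
ee_rot: [2.423, 1.999, 0.0]
force: [-0.1, 0.5, 0.6]
width: 0.399
grip_force: 60.1
```

Emit:
play_rows(dp=[[0, 0, 0.1], [0, 0, 0]], dr=[[0, 0, 0], [0, 0, 0]])

```text
t: 25.8
eef_pos: [0.5449, -0.3255, -0.0234]
ee_rot: [2.423, 1.999, 0.0]
force: [-1.0, 1.2, 6.4]
width: 0.397
grip_force: 62.2
```

Emit:
play_rows(dp=[[0, 0, 0], [0, 0, 0], [0, 0, 0], [0, 0, 0]], dr=[[0, 0, 0], [0, 0, 0], [0, 0, 0], [0, 0, 0]], jaw=0.52)

```text
t: 26.2
eef_pos: [0.5446, -0.3253, -0.0248]
ee_rot: [-2.423, -1.999, 0.0]
force: [-0.7, 0.4, -0.8]
width: 0.477
grip_force: 0.0
```

Emit:
play_rows(dp=[[0, 0, -0.5], [0, 0, -1], [0, 0, -2], [0, 0, -3], [0, 0, -1], [0, 0, 0], [0, 0, 0]], dr=[[0, 0, 0], [0, 0, 0], [0, 0, 0], [0, 0, 0], [0, 0, 0], [0, 0, 0], [0, 0, 0]])

```text
t: 26.9
eef_pos: [0.5444, -0.325, 0.0502]
ee_rot: [-2.423, -1.999, 0.0]
force: [-0.3, 0.5, 1.2]
width: 0.483
grip_force: 0.0
```

```bash
python3 plan.py .4203 .2146 .045 109
python3 - <<'E'
from seg import *
for n in("side","top"):
    s=viewer.capture(n);print([(a[0],*a[1:4]) for a in stones(s,names=("red","white"),z=.009) if .38<a[1][0]<.56 and abs(a[1][1])<.36])
E
```

```text
t 26.9 pos [ 0.5444 -0.325   0.0502] X 79.06 tilt [-4.e-04  3.e-04 -1.e+00] j6 -0.52 w 0.483
shift cm [ 50.63 -22.42   0.54] n 14 turn z -29.9
[('red', array([ 0.54517728, -0.32732392]), array([ 0.5446287 , -0.32685231]), np.float64(111.33957114922441)), ('white', array([0.42083258, 0.21070465]), array([0.42205054, 0.20801636]), np.float64(-69.83387565394753))]
[('white', array([0.42144012, 0.2115617 ]), array([0.42164963, 0.20880568]), np.float64(-73.94583509740531))]
```

Emit:
play_rows(dp=[[3.62, -1.6, 0], [3.62, -1.6, 0], [3.62, -1.6, 0], [3.62, -1.6, 0], [3.62, -1.6, 0], [3.62, -1.6, 0], [3.62, -1.6, 0], [3.62, -1.6, 0], [3.62, -1.6, 0], [3.62, -1.6, 0]], dr=[[0, 0, 0], [0, 0, 0], [0, 0, 0], [0, 0, 0], [0, 0, 0], [0, 0, 0], [0, 0, 0], [0, 0, 0], [0, 0, 0], [0, 0, 0]], jaw=0.2)

```text
t: 28.0
eef_pos: [0.4551, 0.0619, 0.0495]
ee_rot: [-2.422, -1.998, 0.002]
force: [0.5, 0.3, 0.3]
width: 0.8
grip_force: 0.0
```

Emit:
play_rows(dp=[[3.62, -1.6, 0], [3.62, -1.6, 0], [3.62, -1.6, 0], [3.62, -1.6, 0], [0, 0, 1], [0, 0, 1.5], [0, 0, 1.5], [0, 0, 1.5], [0, 0, 0], [0, 0, 0]], dr=[[0, 0, 0], [0, 0, 0], [0, 0, 0], [0, 0, 0], [0, 0, -7.25], [0, 0, -7.25], [0, 0, -7.25], [0, 0, -7.25], [0, 0, 0], [0, 0, 0]])

```text
t: 29.0
eef_pos: [0.4203, 0.2146, -0.0052]
ee_rot: [-1.848, -2.539, 0.003]
force: [-1.2, -0.6, 0.7]
width: 0.798
grip_force: 0.0
```

```bash
python3 plan.py .420 .215 -.028 108
```

```text
t 29.0 pos [ 0.4203  0.2146 -0.0052] X 107.89 tilt [-2.1e-03 -5.0e-04 -1.0e+00] j6 -0.08 w 0.798
shift cm [ 0.05 -0.01  2.28] n 1 turn z -0.1
```

Emit:
play_rows(dp=[[0, 0, 1.2], [0, 0, 0.8], [0, 0, 0.2], [0, 0, 0]], dr=[[0, 0, 0], [0, 0, 0], [0, 0, 0], [0, 0, 0]])

```text
t: 29.4
eef_pos: [0.4207, 0.2147, -0.027]
ee_rot: [-1.846, -2.542, 0.001]
force: [-0.0, -0.3, 0.3]
width: 0.799
grip_force: 0.0
```

Emit:
play_rows(dp=[[0, 0, 0], [0, 0, 0], [0, 0, 0], [0, 0, 0], [0, 0, 0], [0, 0, 0]], dr=[[0, 0, 0], [0, 0, 0], [0, 0, 0], [0, 0, 0], [0, 0, 0], [0, 0, 0]], jaw=1)

```text
t: 30.0
eef_pos: [0.4211, 0.2148, -0.0258]
ee_rot: [1.845, 2.542, 0.001]
force: [0.5, -1.0, 4.9]
width: 0.315
grip_force: 58.7
```

Emit:
play_rows(dp=[[0, 0, -1], [0, 0, -3], [0, 0, -3], [0, 0, 0], [0, 0, 0]], dr=[[0, 0, 0], [0, 0, 0], [0, 0, 0], [0, 0, 0], [0, 0, 0]])

```text
t: 30.5
eef_pos: [0.4215, 0.2149, 0.0444]
ee_rot: [1.844, 2.541, 0.003]
force: [-0.7, -0.5, -0.4]
width: 0.31
grip_force: 59.1
```

```bash
python3 plan.py .5380 .3352 .045 99.4
python3 - <<'E'
from seg import *
s=viewer.capture("side");o=get_obs();e=o["eef_pos"];print([(a[0],*a[1:5]) for a in stones(s,names=("white",),z=.085) if np.hypot(*(a[1]-e[:2]))<.06])
q=proj(s,e+[0,0,.034]);x,y=q.round().astype(int);cv2.imwrite("pics/i.png",cv2.resize(s["frame"][y-60:y+50,x-75:x+75,::-1],None,fx=5,fy=5,interpolation=cv2.INTER_CUBIC))
E
```

```text
t 30.5 pos [0.4215 0.2149 0.0444] X 108.06 tilt [ 2.3e-03  5.0e-04 -1.0e+00] j6 -0.08 w 0.31
shift cm [ 7.82 14.8  -0.03] n 5 turn z 8.7
[('white', array([0.42145938, 0.21466638]), array([0.4225238 , 0.21226035]), np.float64(-71.04557292075371), array([0.05005563, 0.02715925]))]
```

View pics/i.png

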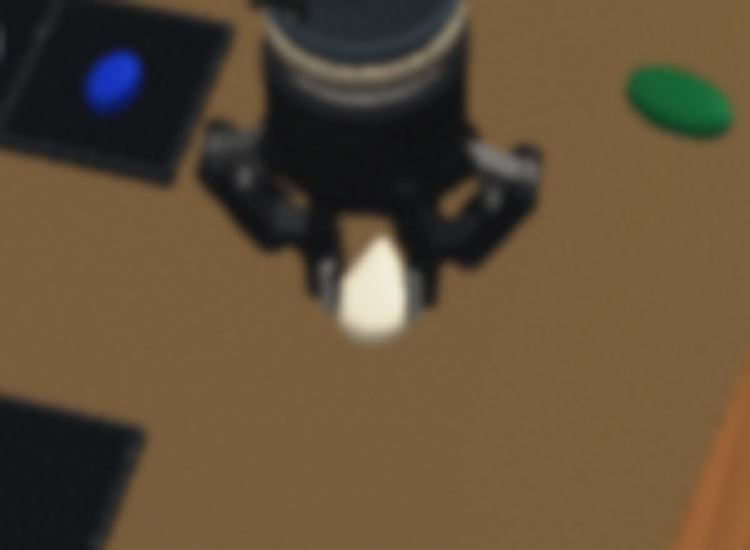

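The crop shows the pear held level across its widest part at (375,295), with the tip pointing away from the camera, and blue lying flat in its compartment at (113,80).

Emit:
play_rows(dp=[[1.58, 2.96, 0], [1.58, 2.96, 0], [1.58, 2.96, 0], [1.58, 2.96, 0], [1.58, 2.96, 0], [0, 0, 2], [0, 0, 2], [0, 0, 1.5], [0, 0, 0], [0, 0, 0]], dr=[[0, 0, 0], [0, 0, 0], [0, 0, 0], [0, 0, 0], [0, 0, 0], [0, 0, 0], [0, 0, 0], [0, 0, 0], [0, 0, 0], [0, 0, 0]])

```text
t: 31.55
eef_pos: [0.5366, 0.3354, -0.0125]
ee_rot: [-1.845, -2.541, 0.003]
force: [0.5, 0.4, -0.4]
width: 0.312
grip_force: 59.2
```

Emit:
play_rows(dp=[[0, 0, 0.6], [0, 0, 0.3], [0, 0, 0], [0, 0, 0]], dr=[[0, 0, 0], [0, 0, 0], [0, 0, 0], [0, 0, 0]])

```text
t: 31.95
eef_pos: [0.5374, 0.3358, -0.0202]
ee_rot: [1.845, 2.542, 0.001]
force: [0.6, -0.6, -0.2]
width: 0.312
grip_force: 59.2
```

Emit:
play_rows(dp=[[0, 0, 0.2], [0, 0, 0.1], [0, 0, 0]], dr=[[0, 0, 0], [0, 0, 0], [0, 0, 0]])

```text
t: 32.25
eef_pos: [0.5373, 0.3358, -0.0236]
ee_rot: [1.845, 2.542, 0.0]
force: [-0.3, 0.7, 0.1]
width: 0.313
grip_force: 59.3
```

Emit:
play_rows(dp=[[0, 0, 0.1], [0, 0, 0]], dr=[[0, 0, 0], [0, 0, 0]])

```text
t: 32.45
eef_pos: [0.5374, 0.3358, -0.0237]
ee_rot: [1.845, 2.542, 0.0]
force: [-0.6, -1.0, 5.6]
width: 0.31
grip_force: 60.3
```

Emit:
play_rows(dp=[[0, 0, 0], [0, 0, 0], [0, 0, 0], [0, 0, 0]], dr=[[0, 0, 0], [0, 0, 0], [0, 0, 0], [0, 0, 0]], jaw=0.55)

```text
t: 32.85
eef_pos: [0.5372, 0.3357, -0.0248]
ee_rot: [-1.845, -2.542, 0.0]
force: [-1.2, -0.2, -0.3]
width: 0.45
grip_force: 0.0
```

Emit:
play_rows(dp=[[0, 0, -0.5], [0, 0, -1], [0, 0, -2], [0, 0, -4], [0, 0, -4], [0, -4, -2], [0, -4, 0], [0, -4, 0], [0, 0, 0], [0, 0, 0]], dr=[[0, 0, 0], [0, 0, 0], [0, 0, 0], [0, 0, 0], [0, 0, 0], [0, 0, 0], [0, 0, 0], [0, 0, 0], [0, 0, 0], [0, 0, 0]])

```text
t: 33.85
eef_pos: [0.4229, 0.2987, 0.1115]
ee_rot: [1.844, 2.542, 0.002]
force: [0.2, 0.2, -0.9]
width: 0.451
grip_force: 0.0
```

Run:
```python
from seg import *
for n in("side","top"):
    s=viewer.capture(n);save(s,n+"9.png");print(n,[(a[0],np.round(a[1],4),np.round(a[2],4)) for a in stones(s,z=.010) if a[0]!="white" or (.5<a[1][0]<.58)])
    for k,z in(("hammer_mid",.013),("calipers_mid",.007)):print(k,[np.round(ray(s,d["location"],z)[:2],3) for d in spotter.landmark_of(k,s)[:2]])
print(get_obs()["t"])
```

```text
side [('green', array([ 0.3399, -0.099 ]), array([ 0.3399, -0.099 ])), ('green', array([0.3551, 0.0163]), array([0.3552, 0.0163])), ('blue', array([0.6114, 0.117 ]), array([0.6127, 0.1171])), ('white', array([0.5391, 0.3322]), array([0.5405, 0.3292]))]
hammer_mid [array([ 0.342, -0.408])]
calipers_mid [array([0.344, 0.413])]
top [('green', array([ 0.6292, -0.1013]), array([ 0.6293, -0.1014])), ('green', array([0.3565, 0.0145]), array([0.3564, 0.0142])), ('green', array([ 0.3407, -0.1004]), array([ 0.3404, -0.1004])), ('blue', array([0.6085, 0.1147]), array([0.6083, 0.1145])), ('red', array([ 0.5457, -0.3258]), array([ 0.5457, -0.3263])), ('white', array([0.539 , 0.3319]), array([0.5399, 0.3294]))]
hammer_mid [array([ 0.341, -0.414])]
calipers_mid []
34.15
```

View pics/side9.png

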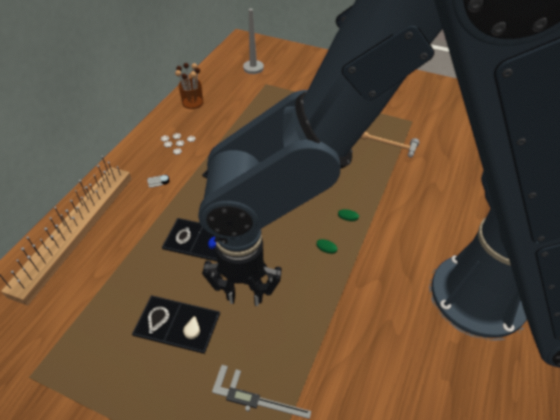

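View pics/top9.png

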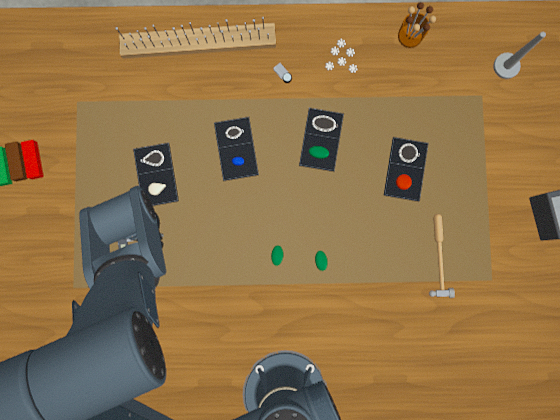

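The top view shows every stone in the middle of its compartment: pear (157,189), blue (238,161), green (319,153) and red (404,182). The hammer and calipers have not moved, and the gripper is empty and clear.

```bash
python3 -c "
from rig import job_done
print(job_done())"
```

```text
the job is handed in; nothing more can be done
None
```

All four stones lie in the middle of their matching trays, the hammer and calipers have not moved, and I handed the job in at about 34 s; the hand-in call returned no verdict.

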